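# Hang the tube carrier on the mixer's twin pins

### The job

Pick up the long tube carrier (the longer of the two yellow ones with a bar handle, whose ear holes match the mixer's pins) by its bar handle and hang it on the bench mixer: lower it, without dropping it, until both pins stand through its two ear holes at once and both ears lie flat on the uprights, then let go. Either way round will do. Leave the short carrier and the white tub where they stand.

Things in the scene. Friction and masses are not known exactly. Their poses are not given: they have to be found in the camera images.
- carrier: Long yellow tube carrier 208 (y) x 64 (x) x 114 mm, about 300 g. Origin: centre of underside, z up. Rack 100 x 56, z 0-50; top plate z 50-56, its ends are ears, each with a hole 38 (x) x 32 (y) at y +-80; tube caps to z 65. Bar handle along y over the middle: 14 wide (x), 86 long, 16 tall, centre at z 106, open below to the plate. Half turn about z: the same.
- mixer: Fixed bench mixer. Origin: centre of underside on the bench, z up, y along the two pins, panel at -x. Grey housing 130 (x) x 250 (y) x 45 mm high. Uprights at y +-80, 64 (x) x 30 (y), tops at z 105, 130 gap between. On each top a centred steel pin 10 thick, 28 tall, tapered over the last 10. Hung carrier: rack between the uprights, ears on their tops, its origin at z 55.
- short_carrier: Bystander. Short yellow tube carrier 156 (y) x 64 (x) x 114 mm, 220 g. Origin: centre of underside, z up. Rack 74 x 56, z 0-50; top plate z 50-56, its ends are ears, each with a hole 38 (x) x 32 (y) at y +-54; tube caps to z 65. Bar handle like the long one's, 60 long. Its holes are too close together for the mixer's pins.
- tub: A bystander, not to be moved: round white plastic tub with a lid, 118 mm across, 115 mm high, about 500 g, standing loose on the bench. Origin: centre of its underside.
There are look-alikes about, which are no part of the job. What is shaped like the carrier but grey or red is not meant.

How it is judged:
By the outcome, as a careful person would: the job done as asked, in the order asked, and still so for the second after the job is handed in, with the robot touching nothing.
It also fails if it takes over 40 s, if anything falls off the work surface, if the arm or the gripper's body presses on something with over 40 N, if the wrist force passes 120 N, or if a joint passes its speed limit or range.

### The arm

A 6-joint arm with a two-finger parallel gripper is mounted at the origin on the work surface. World frame = base frame: x ahead of the robot, y to its left, z up, the work surface at z = 0. Lengths are in mm, angles in rad, forces in N, time in s.
With the tool pointing down it reaches from about 275 to 1000 mm from the base axis. Payload 8.4 kg.
Tool frame: the origin (TCP) lies midway between the tips of the shut fingers; the grasp point (between the pads) lies 19 mm behind it; y points along the fingers, z is the direction in which the jaws open and shut, and the axes are right-handed (so a half turn about y gives the same grasp; the last joint's range is limited). The gripper opens to 85 mm and grips with 20 to 120 N. Pads are 22 mm wide; open, the fingers measure 114 mm over their backs; the gripper's body (76 mm by 85 mm) begins 54 mm behind the grasp point. The pads swing forward as they close: fully open they stand 13 mm farther back than shut.
Start: joints at [1.309, 0.353, 1.633, -0, 1.155, -0.002], TCP at [160.553, 604.029, 231.281] pointing down, gripper open.
Joint ranges: [-2.63, 2.63], [-0.92, 2.1], [0.06, 2.66], [-1.3, 4.44], [0, 2.69], [-3.02, 3.02]. Speed limits (rad/s): [2.22, 2.22, 2.79, 3.14, 3.14, 3.14].

### API

Orientations are given as [roll, pitch, yaw] about the fixed x, y, z axes, in that order (R = Rz(yaw) Ry(pitch) Rx(roll)).
In Python, from rig import r gives the robot as it stands. The module is installed in compiled form; this text tells all that it offers.
- The arm moves only by the tool apply_moves, never from a script. Its argument "plan" is text: rows parted by semicolons, each of 7 numbers parted by spaces: the shift along the tool's x, y, z in cm, then the turn, a rotation vector about the tool's x, y, z in degrees, then the closure, from 0 (fully open) to 1 (shut). A call has 1 to 20 rows; each row shifts and turns the pose as measured when the row begins, along the tool's axes as they then stand; what a row does not reach is not made up. A row lasts 1/10 s, in which the tool goes at most 50 mm and 8.59 degrees, less where a joint would pass 70% of its speed; a pose out of reach is approached as far as the arm can. A call is refused whole if a number of a shift passes 5 or a number of a turn 8.59, either way. A call with a gripper value outside its range is refused whole. The fingers move at their own pace and stop on an object; "squeeze" is the grip in N (left out, the last holds). Time passes only in rows, so rows that do not move let the fingers close. It gives the time, the measured TCP pose, the force and the opening at its end, in the units of the state.
- r.sense(): the state, without advancing time (a new reading comes with each control period).
- r.grab_frame(name): name is "side" or "top" or "wrist"; returns the picture (400x640x3 uint8, blue, green, red); there is no depth.
- r.get_calibration(name): a dict with "vertical_fov" (degrees; the focal length in pixels is half the picture's height over the tangent of half this angle, whatever the lens; pixels are square), "cx", "cy" (the principal point, pixels), "R" (3x3) and "t" (3): a world point X has camera coordinates R X + t; the wrist camera has in their place "hand_eye" (4x4, takes a point from camera to tool coordinates, whose origin is the TCP and whose axes are the tool frame's). Camera axes: x right, y down, z forward; pixel columns grow to the right and rows downward; lengths in mm; the calibration is good to about 2 mm. A picture is of the moment at which its call begins: read the wrist's pose just before it. get_calibration takes no time and is no camera call.
- r.sign_off(): hands the job in, once; it reports no verdict.
The state is a dict: "clock": time; "qpos": joint angles; "qvel": joint speeds; "joint_efforts": joint torques, N m; "eef_pos": TCP position; "tcp_rot": TCP orientation; "contact_force": force on the tool from outside, world axes, zero at the start; "wrist_torque": the same for the moment, N m; "opening": opening from 0.0 (shut) to 1.0 (fully open).
Only numpy, scipy, OpenCV 4.12 (cv2) and the standard library are available. Lean on these libraries where they do the work, as an engineer would, in place of code of your own. Each camera call takes 0.05 s, during which the arm holds its last target. There are 200 camera calls.

## Working session

There is one attempt and no reset: what is moved stays moved. The work goes in short steps, Python scripts to look and compute and a tool call to move; the robot and the scene stay as the last step left them, time stands still between calls to the robot, and variables do not carry over. Pictures are saved under pics/ and viewed, about 8 in all and at most 12, crops included, and the job is handed in when it is done.

Besides the shell and the picture viewer there is one more tool, called after ">>>" as a command line: name --argument value ..., lists and objects as JSON in quotes. apply_moves: Moves the arm, as the interface text tells. Its arguments: {"type":"object","properties":{"plan":{"type":"string"},"squeeze":{"type":"number"}},"required":["plan"]}

```bash
mkdir -p pics
python3 - <<'E'
from rig import r
import cv2,numpy as np
np.set_printoptions(precision=3,suppress=True)
s=r.sense();print({k:s[k] for k in('clock','eef_pos','tcp_rot','opening','contact_force')})
for n in('top','side','wrist'):
    cv2.imwrite(f'pics/{n}0.png',r.grab_frame(n)); print(n,r.get_calibration(n))
E
```

```text
{'clock': 0.0, 'eef_pos': array([160.422, 603.576, 230.556]), 'tcp_rot': array([-1.572,  0.   , -0.26 ]), 'opening': 0.9980827707147244, 'contact_force': array([ 0.141, -0.096,  0.692])}
top {'vertical_fov': 43.72685435114592, 'cx': 320.596526438427, 'cy': 196.79217560277868, 'R': array([[-0.007, -1.   ,  0.004],
       [-0.987,  0.007, -0.159],
       [ 0.159, -0.006, -0.987]]), 't': array([ 160.558,  588.681, 1341.423])}
side {'vertical_fov': 56.01844039203446, 'cx': 313.54911198997695, 'cy': 198.1992080465343, 'R': array([[ 0.982, -0.188, -0.   ],
       [-0.141, -0.736, -0.662],
       [ 0.124,  0.651, -0.749]]), 't': array([-552.209,  213.057,  823.495])}
wrist {'vertical_fov': 63.93001836653314, 'cx': 321.2995641262241, 'cy': 195.12377912371198, 'hand_eye': array([[  -0.   ,    0.953,    0.304,  -77.033],
       [   0.001,   -0.304,    0.953, -141.943],
       [   1.   ,    0.   ,   -0.   ,    0.282],
       [   0.   ,    0.   ,    0.   ,    1.   ]])}
```

View pics/top0.png

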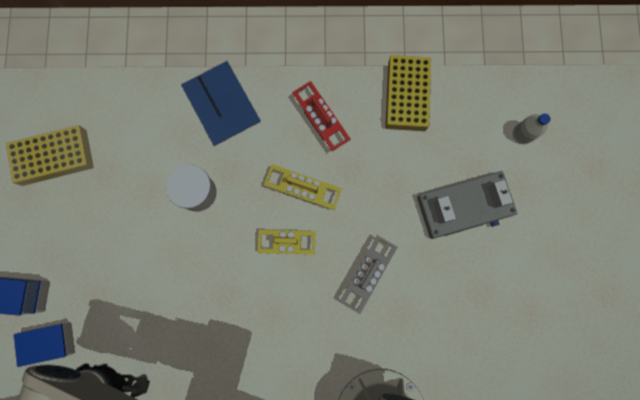

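View pics/side0.png

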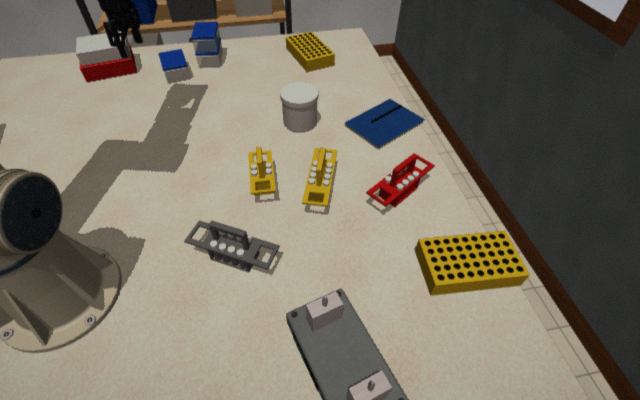

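The top view shows the long carrier at about (302,187), the short one at (286,241), the tub at (189,187), and the mixer with upright tops near (445,209) and (500,193). The side view agrees with this.

```bash
cat > h.py <<'E'
from rig import r
import cv2,numpy as np
from scipy.spatial.transform import Rotation as Ro
np.set_printoptions(precision=2,suppress=True)
def cam(n,s=None):
    c=r.get_calibration(n);f=200/np.tan(np.radians(c['vertical_fov']/2))
    K=np.array([[f,0,c['cx']],[0,f,c['cy']],[0,0,1]])
    if 'R' in c: R=np.array(c['R']).T;p=-R@c['t']
    else:
        H=np.array(c['hand_eye']);T=Ro.from_euler('xyz',s['tcp_rot']).as_matrix()
        R=T@H[:3,:3];p=T@H[:3,3]+s['eef_pos']
    return K,R,p
def ray(n,uv,z,s=None):
    K,R,p=cam(n,s);d=R@np.linalg.inv(K)@[uv[0],uv[1],1]
    return p+d*(z-p[2])/d[2]
def proj(n,X,s=None):
    K,R,p=cam(n,s);q=K@(R.T@(np.array(X)-p));return q[:2]/q[2]
E
python3 - <<'E'
from h import *
im=cv2.imread('pics/top0.png');hsv=cv2.cvtColor(im,cv2.COLOR_BGR2HSV)
m=cv2.inRange(hsv,(20,130,90),(35,255,255))
m=cv2.morphologyEx(m,cv2.MORPH_CLOSE,np.ones((3,3)))
for c in cv2.findContours(m,cv2.RETR_EXTERNAL,cv2.CHAIN_APPROX_NONE)[0]:
    if cv2.contourArea(c)<300: continue
    b=cv2.boxPoints(cv2.minAreaRect(c));P=np.array([ray('top',p,53) for p in b])[:,:2]
    e=P[1]-P[0];g=P[2]-P[1];l=e if np.hypot(*e)>np.hypot(*g) else g
    print('Y',P.mean(0),np.hypot(*e),np.hypot(*g),np.degrees(np.arctan2(l[1],l[0])))
x0,y0=410,160
sub=im[160:245,410:525];cv2.imwrite('pics/mix.png',cv2.resize(sub,None,fx=6,fy=6,interpolation=cv2.INTER_CUBIC))
for p in((445,209),(500,193)):print('up',ray('top',p,105))
print('tub',ray('top',(189,187),115))
E
```

```text
Y [465.53 251.63] 59.88750801225865 153.20010440182023 -92.08827753563645
Y [617.03 207.79] 63.79681195641931 206.10257038174774 -109.78969554387002
Y [715.26 926.09] 207.197985494276 117.22367631939827 -76.27223358321208
Y [895.64 -99.44] 209.0797244666936 119.7329359528596 -4.0827715551412505
up [ 545.34 -173.77  105.  ]
up [ 587.48 -323.03  105.  ]
tub [607.44 505.48 115.  ]
```

View pics/mix.png

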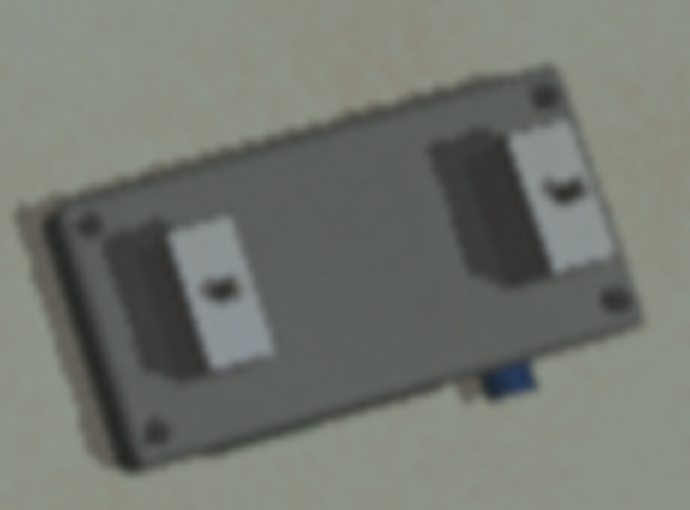

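```bash
cat >> h.py <<'E'
def plan(P,yaw,N,clo=0):
    "rows from here to P, yaw(deg) tool down; simulated in rounded steps"
    s=r.sense();p=np.array(s['eef_pos']);T=Ro.from_euler('xyz',s['tcp_rot'])
    G=Ro.from_euler('xyz',[-90,0,yaw],degrees=True);out=[]
    for k in range(N,0,-1):
        d=np.round(T.inv().apply((np.array(P)-p)/k)/10,2)
        w=np.round(np.degrees((T.inv()*G).as_rotvec())/k,2)
        out.append(' '.join('%g'%v for v in [*d,*w,clo]))
        p=p+T.apply(d*10);T=T*Ro.from_rotvec(np.radians(w))
    print('pose',s['clock'],np.array(s['eef_pos']),np.degrees(s['tcp_rot']),s['contact_force'],s['opening']);print('; '.join(out))
E
python3 - <<'E'
from h import *
a=ray('top',(446.1,208.2),105);b=ray('top',(503.3,191.9),105)
d=a-b;print(a,b,(a+b)/2,np.hypot(*d[:2]),np.degrees(np.arctan2(d[1],d[0])))
plan((617,208,260),-109.8,16)
E
```

```text
[ 547.46 -176.8   105.  ] [ 590.41 -332.06  105.  ] [ 568.94 -254.43  105.  ] 161.08556186899142 105.46172894833046
pose 0.15 [160.45 603.66 230.73] [-90.06   0.   -14.89] [-0.07 -0.43 -1.91] 1.0012675004721965
3.39 -0.18 -1.66 0 5.93 0 0; 3.55 -0.18 -1.3 0 5.93 0 0; 3.66 -0.18 -0.92 0 5.93 0 0; 3.74 -0.18 -0.54 0 5.93 0 0; 3.77 -0.18 -0.15 0 5.93 0 0; 3.77 -0.18 0.24 0 5.93 0.01 0; 3.72 -0.18 0.63 0 5.93 0.01 0; 3.64 -0.18 1.01 0 5.93 0 0; 3.52 -0.18 1.38 0 5.93 0.01 0; 3.35 -0.19 1.73 0 5.93 0.01 0; 3.16 -0.18 2.07 0.01 5.94 0 0; 2.93 -0.19 2.39 0.01 5.93 0.01 0; 2.66 -0.18 2.67 0 5.94 0 0; 2.37 -0.19 2.94 0.01 5.93 0.01 0; 2.06 -0.18 3.17 0 5.94 0 0; 1.72 -0.19 3.36 0.01 5.93 0.01 0
```

>>> apply_moves --plan "3.4 -0.2 -1.7 0 6 0 0; 3.5 -0.2 -1.3 0 6 0 0; 3.7 -0.2 -0.9 0 6 0 0; 3.7 -0.2 -0.5 0 6 0 0; 3.8 -0.2 -0.2 0 6 0 0; 3.8 -0.2 0.2 0 6 0 0; 3.7 -0.2 0.6 0 6 0 0; 3.6 -0.2 1 0 6 0 0; 3.5 -0.2 1.4 0 6 0 0; 3.3 -0.2 1.7 0 6 0 0; 3.2 -0.2 2.1 0 6 0 0; 2.9 -0.2 2.4 0 6 0 0; 2.7 -0.2 2.7 0 6 0 0; 2.4 -0.2 2.9 0 6 0 0; 2.1 -0.2 3.2 0 6 0 0; 1.7 -0.2 3.4 0 6 0 0; 0 0 0 0 0 0 0"

```text
clock: 1.85
eef_pos: [616.1, 172.6, 260.0]
tcp_rot: [-1.572, -0.005, -2.002]
contact_force: [0.5, 0.4, 1.1]
opening: 0.998
```

Run:
```python
from h import *
plan((617,208,260),-109.8,3)
```

```text
pose 1.85 [616.15 172.61 259.96] [ -90.07   -0.31 -114.72] [0.53 0.45 1.08] 0.9982358282048214
-1.08 -0.01 -0.47 0.03 -1.64 0.1 0; -1.1 -0 -0.44 0.03 -1.64 0.1 0; -1.11 -0 -0.4 0.02 -1.64 0.11 0
```

>>> apply_moves --plan "-1.1 0 -0.5 0 -1.6 0.1 0; -1.1 0 -0.4 0 -1.6 0.1 0; -1.1 0 -0.4 0 -1.6 0.1 0; 0 0 0 0 0 0 0"

```text
clock: 2.25
eef_pos: [615.3, 212.7, 258.8]
tcp_rot: [-1.575, 0.0, -1.908]
contact_force: [0.3, 0.0, -0.6]
opening: 1.001
```

Run:
```python
from h import *
s=r.sense();im=r.grab_frame('wrist');cv2.imwrite('pics/w1.png',im)
print(s['eef_pos'],np.degrees(s['tcp_rot']))
m=cv2.inRange(cv2.cvtColor(im,cv2.COLOR_BGR2HSV),(20,110,70),(35,255,255))
m=cv2.morphologyEx(m,cv2.MORPH_CLOSE,np.ones((5,5)))
for c in cv2.findContours(m,cv2.RETR_EXTERNAL,cv2.CHAIN_APPROX_NONE)[0]:
    if cv2.contourArea(c)<2000: continue
    W=np.array([ray('wrist',p,56,s)[:2] for p in c[:,0]],np.float32)
    q=cv2.minAreaRect(W);print(q,c[:,0].min(0),c[:,0].max(0))
```

```text
[615.33 212.66 258.84] [ -90.23    0.01 -109.3 ]
((855.8456420898438, -70.65274047851562), (151.13818359375, 163.7503204345703), 86.00122833251953) [503 246] [639 353]
((470.6971435546875, 251.3731231689453), (155.34393310546875, 88.94276428222656), 87.79215240478516) [127 100] [237 245]
((619.8653564453125, 207.6283721923828), (206.8253631591797, 63.80857467651367), 70.11760711669922) [297  70] [360 254]
```

View pics/w1.png

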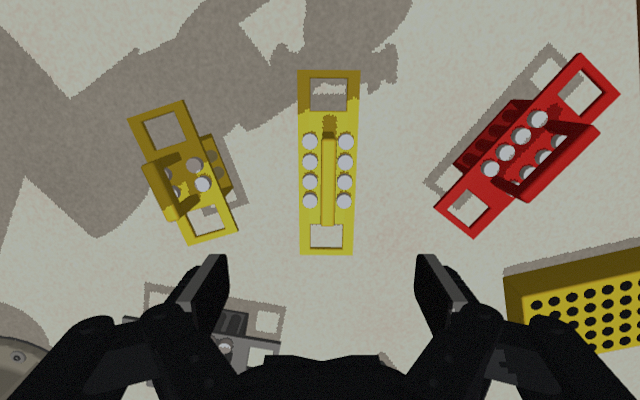

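The wrist view shows the long carrier centred at about (328,162), with its handle between the jaws. Both measurements agree: (619,208) with its long axis at 70.1°.

Run:
```python
from h import *
plan((618.5,207.7,86),-109.9,7)
```

```text
pose 2.3 [615.23 212.09 258.78] [ -90.23   -0.01 -109.35] [-0.17 -0.81  0.35] 1.0036598032906738
0.04 2.47 0.07 0.03 0.08 0 0; 0.04 2.47 0.07 0.03 0.08 0 0; 0.04 2.47 0.07 0.03 0.08 0 0; 0.04 2.47 0.07 0.03 0.08 0 0; 0.05 2.47 0.07 0.04 0.08 0.01 0; 0.05 2.46 0.07 0.03 0.07 0 0; 0.04 2.47 0.08 0.04 0.08 0.01 0
```

>>> apply_moves --plan "0.2 1.5 0.2 0 0.3 0 0; 0.1 3 0.2 0 0.2 0 0; 0 3 0.1 0 0 0 0; 0 3 0 0 0 0 0; 0 3 0 0 0 0 0; 0 2.5 0 0 0 0 0; 0 1 0 0 0 0 0; 0 0 0 0 0 0 0" --squeeze 60

```text
clock: 3.1
eef_pos: [615.3, 207.5, 78.1]
tcp_rot: [-1.575, -0.002, -1.915]
contact_force: [0.3, 0.0, -0.6]
opening: 1.003
```

Run:
```python
from h import *
plan((618.5,207.7,86),-109.9,1)
cv2.imwrite('pics/w2.png',r.grab_frame('wrist'))
```

```text
pose 3.1 [615.33 207.53  78.14] [ -90.23   -0.11 -109.73] [ 0.3   0.04 -0.58] 1.0034751397723418
-0.12 -0.79 0.29 0.23 0.17 0.11 0
```

View pics/w2.png

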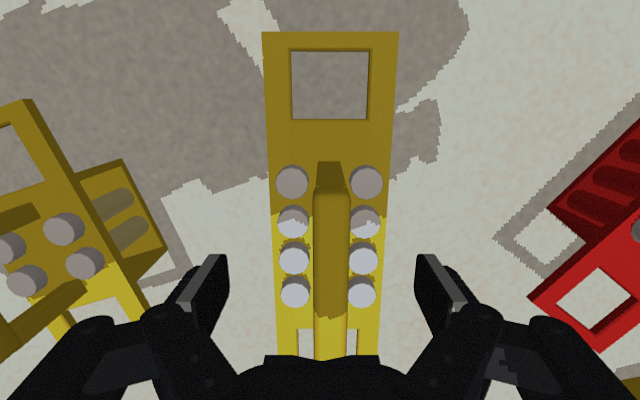

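The handle sits between the jaws at column 331, about 3 mm towards tool +z, which agrees with the computed correction.

>>> apply_moves --plan "-0.1 -0.8 0.3 0.2 0.2 0.1 0; 0 0 0 0 0 0 0; 0 0 0 0 0 0 0.5; 0 0 0 0 0 0 1; 0 0 0 0 0 0 1; 0 0 0 0 0 0 1; 0 0 0 0 0 0 1; 0 0 0 0 0 0 1; 0 0 0 0 0 0 1; 0 0 0 0 0 0 1" --squeeze 60

```text
clock: 4.15
eef_pos: [622.0, 208.8, 93.5]
tcp_rot: [-1.564, 0.006, -1.919]
contact_force: [-0.2, 0.7, 1.1]
opening: 0.15
```

>>> apply_moves --plan "0 -0.5 0 0 0 0 1; 0 -1 0 0 0 0 1; 0 -2 0 0 0 0 1; 0 -3 0 0 0 0 1; 0 -3 0 0 0 0 1; 0 -3 0 0 0 0 1; 0 -3 0 0 0 0 1; 0 -1 0 0 0 0 1; 0 0 0 0 0 0 1"

```text
clock: 5.05
eef_pos: [618.1, 206.8, 264.5]
tcp_rot: [-1.569, 0.001, -1.919]
contact_force: [0.2, 0.7, -3.9]
opening: 0.149
```

Run:
```python
from h import *
plan((569,-254.4,245),-74.5,18,1)
```

```text
pose 5.05 [618.14 206.83 264.45] [ -89.92    0.05 -109.97] [ 0.17  0.68 -3.93] 0.14856400591692692
2.5 0.11 0.62 -0.01 -1.97 -0 1; 2.52 0.11 0.53 -0 -1.97 -0 1; 2.54 0.11 0.44 -0.01 -1.97 -0 1; 2.55 0.11 0.36 -0 -1.97 -0 1; 2.56 0.11 0.27 -0.01 -1.97 -0 1; 2.57 0.11 0.18 -0 -1.97 -0 1; 2.58 0.1 0.09 -0.01 -1.97 -0 1; 2.58 0.11 0 -0 -1.97 -0 1; 2.58 0.1 -0.08 -0.01 -1.97 -0 1; 2.57 0.11 -0.17 -0.01 -1.97 -0 1; 2.56 0.1 -0.26 -0 -1.97 -0 1; 2.55 0.11 -0.35 -0.01 -1.97 -0 1; 2.54 0.1 -0.44 -0 -1.97 -0 1; 2.52 0.11 -0.52 -0.01 -1.97 -0.01 1; 2.51 0.1 -0.61 -0 -1.97 -0 1; 2.48 0.11 -0.7 -0.01 -1.97 -0.01 1; 2.46 0.11 -0.78 -0 -1.97 -0 1; 2.43 0.1 -0.86 -0.01 -1.98 -0.01 1
```

>>> apply_moves --plan "1.2 0.1 0.4 0 -1 0 1; 2.5 0.1 0.5 0 -2 0 1; 2.5 0.1 0.4 0 -2 0 1; 2.5 0.1 0.4 0 -2 0 1; 2.6 0.1 0.3 0 -2 0 1; 2.6 0.1 0.2 0 -2 0 1; 2.6 0.1 0.1 0 -2 0 1; 2.6 0.1 0 0 -2 0 1; 2.6 0.1 -0.1 0 -2 0 1; 2.6 0.1 -0.2 0 -2 0 1; 2.6 0.1 -0.3 0 -2 0 1; 2.5 0.1 -0.3 0 -2 0 1; 2.5 0.1 -0.4 0 -2 0 1; 2.5 0.1 -0.5 0 -2 0 1; 2.5 0.1 -0.6 0 -2 0 1; 2.2 0.1 -0.7 0 -2 0 1; 1.5 0 -0.6 0 -1.5 0 1; 0.7 0 -0.3 0 -1 0 1; 0 0 0 0 0 0 1; 0 0 0 0 0 0 1"

```text
clock: 7.05
eef_pos: [558.0, -223.1, 218.4]
tcp_rot: [-1.598, 0.015, -1.311]
contact_force: [-0.2, 0.7, -3.5]
opening: 0.149
```

Run:
```python
from h import *
plan((569,-254.4,245),-74.5,2,1)
s=r.sense();im=r.grab_frame('wrist');cv2.imwrite('pics/w3.png',im)
cv2.imwrite('pics/s3.png',np.hstack([cv2.resize(r.grab_frame('side')[150:400,200:500],None,fx=2,fy=2)]))
```

```text
pose 7.05 [ 558.02 -223.09  218.36] [-91.55   0.87 -75.09] [-0.24  0.72 -3.53] 0.1493536597953935
1.63 -1.36 0.09 0.77 -0.29 -0.44 1; 1.65 -1.35 0.1 0.78 -0.29 -0.43 1
```

View pics/w3.png

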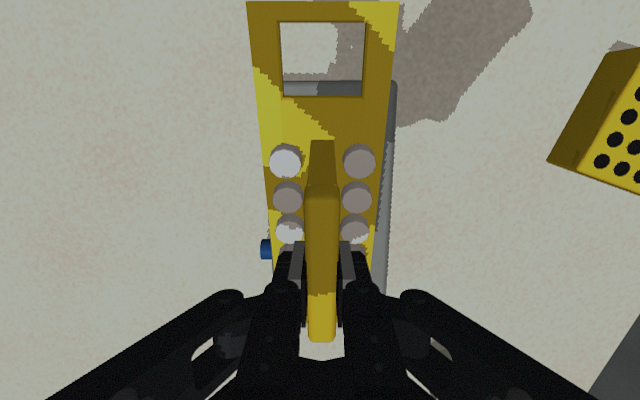

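View pics/s3.png

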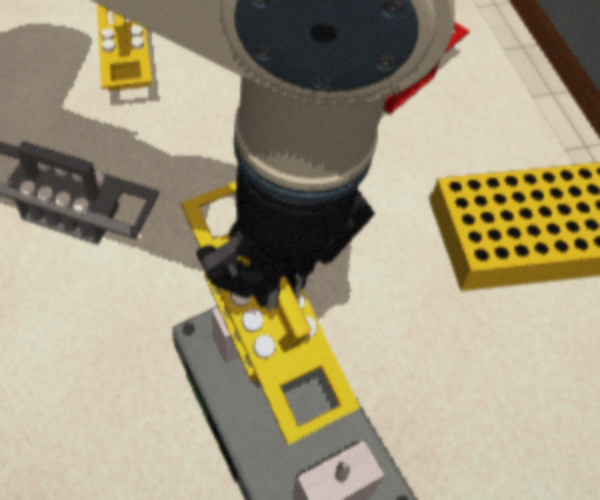

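The carrier is held straight: the hole centre is at col 322 and the handle at col 321, against the camera axis at 321. It sagged to z 218, so I raise and level it before going on.

>>> apply_moves --plan "0 -2 0 0.8 -0.3 -0.4 1; 0 -1.5 0 0.8 -0.3 -0.4 1; 0.8 -0.8 0 0 0 0 1; 1 -0.4 0 0 0 0 1; 1 -0.2 0 0 0 0 1; 0 0 0 0 0 0 1; 0 0 0 0 0 0 1"

```text
clock: 7.85
eef_pos: [568.4, -251.5, 273.9]
tcp_rot: [-1.565, -0.002, -1.297]
contact_force: [-0.9, 0.8, -4.5]
opening: 0.148
```

Run:
```python
from h import *
plan((569,-254.4,260),-74.5,2,1)
s=r.sense();im=r.grab_frame('wrist');cv2.imwrite('pics/w4.png',im)
T=Ro.from_euler('xyz',s['tcp_rot'])
hsv=cv2.cvtColor(im,cv2.COLOR_BGR2HSV);m=cv2.inRange(hsv,(18,110,50),(36,255,255))
m[:,450:]=0
zp=s['eef_pos'][2]-93.5+56
for lab,uv in(('hole TL',(279,21)),('TR',(365,21)),('BL',(283,82)),('BR',(363,96)),('ear top',(322,2))):
    print(lab,T.inv().apply(ray('wrist',uv,zp,s)-s['eef_pos']))
cs,h=cv2.findContours(255-m[:150],cv2.RETR_LIST,cv2.CHAIN_APPROX_NONE)
for c in cs:
    x,y,w,hh=cv2.boundingRect(c)
    if w>40 and hh>40: print((x,y,w,hh),cv2.contourArea(c))
# handle column centres, hole edges per row
for v in(8,30,60,110,200,320): print(v,[int(k) for k in np.flatnonzero(np.diff((m[v]>0).astype(int)))])
print('col322 rows',np.flatnonzero(np.diff((m[:,322]>0).astype(int))))
```

```text
pose 7.85 [ 568.39 -251.48  273.94] [-89.64  -0.14 -74.3 ] [-0.85  0.77 -4.49] 0.14784716201999124
0.15 0.7 -0.01 -0.18 0.1 0.07 1; 0.14 0.69 -0.02 -0.18 0.1 0.07 1
hole TL [-111.83   37.1   -20.39]
TR [-111.88   37.36   22.62]
BL [-83.07  37.17 -19.44]
BR [-76.03  37.46  23.06]
ear top [-120.21   37.21    1.09]
(279, 22, 87, 74) 5852.5
(0, 0, 640, 150) 74512.0
8 [246, 398]
30 [248, 279, 364, 396]
60 [251, 281, 362, 392]
110 [256, 386]
200 [266, 271, 302, 341, 371, 377]
320 [305, 337]
col322 rows [  0  21  95 341]
```

Plate widths by row (152, 148, 141, 130 and 111 px at rows 8, 30, 60, 110 and 200) put the ear at the image top too near. The carrier has swung about 13.7° about the jaw axis. I firm the grip, tilt the tool to level the carrier, and measure again.

>>> apply_moves --plan "0 0 0 0 0 0 1; 0 0 0 0 0 -1 1; 0 0 0 0 0 -2 1; 0 0 0 0 0 -2.2 1; 0 0 0 0 0 -2.2 1; 0 0 0 0 0 -2.2 1; 0 0 0 0 0 -2 1; 0 0 0 0 0 -1.5 1; 0 0 0 0 0 -0.6 1; 0 0 0 0 0 0 1; 0 0 0 0 0 0 1" --squeeze 110

```text
clock: 9.0
eef_pos: [565.9, -247.4, 269.9]
tcp_rot: [-1.569, -0.249, -1.295]
contact_force: [-0.1, 1.0, -4.0]
opening: 0.137
```

```bash
cat >> h.py <<'E'
def carrier(name):
    "held carrier from the wrist picture: plate plane from its width, hole edges along it"
    s=r.sense();im=r.grab_frame('wrist');cv2.imwrite(name,im)
    m=cv2.inRange(cv2.cvtColor(im,cv2.COLOR_BGR2HSV),(18,110,50),(36,255,255));m[:,430:]=0;m[:,:200]=0
    K,_,_=cam('wrist',s);H=np.array(r.get_calibration('wrist')['hand_eye']);T=Ro.from_euler('xyz',s['tcp_rot'])
    tool=lambda q:H[:3,:3]@q+H[:3,3]
    L=[]
    for v in range(5,135,5):
        k=np.flatnonzero(m[v]);a,b=k[0]-.5,k[-1]+.5
        Z=K[0,0]*64/(b-a);L.append(tool(np.linalg.inv(K)@[(a+b)/2,v,1]*Z))
    L=np.array(L);sl,ic=np.polyfit(L[:,0],L[:,1],1);zl,zi=np.polyfit(L[:,0],L[:,2],1)
    e=np.flatnonzero(np.diff((m[:140,322]>0).astype(int)))+.5
    hit=[]
    for v in e:
        d=H[:3,:3]@np.linalg.inv(K)@[322,v,1];o=H[:3,3]
        t=(ic+sl*o[0]-o[1])/(d[1]-sl*d[0]);hit.append(o+d*t)
    u=np.array([1,sl,zl]);u/=np.linalg.norm(u)
    print('pose',s['clock'],np.array(s['eef_pos']),np.degrees(s['tcp_rot']),s['contact_force'])
    print('edges rows',e,'tool',np.array(hit)[:,:2].tolist(),'tilt',np.degrees(np.arctan(sl)),'yaw off',np.degrees(np.arctan(zl)))
    for h,dist in zip(hit[-2:],(96,64)):
        c=h+u*dist;c[2]=zi+zl*c[0]
        print('plate centre tool',c,'world',T.apply(c)+s['eef_pos'])
    w=T.apply(u);print('axis world yaw',np.degrees(np.arctan2(w[1],w[0])),'pitch',np.degrees(np.arcsin(w[2])))
    print('jaw axis world z',T.apply([0,0,1])[2])
E
python3 -c "
from h import *
carrier('pics/w5.png')"
```

```text
pose 9.0 [ 565.94 -247.45  269.87] [-89.89 -14.27 -74.2 ] [-0.14  1.02 -3.95]
edges rows [ 0.5 22.5 94.5] tool [[-114.30641919439859, 9.315795718364626], [-106.50734814575928, 11.320934487362479], [-77.05355491121655, 18.893495673214574]] tilt 14.41845334412248 yaw off 0.057362747921464875
plate centre tool [-13.53  35.23   1.26] world [ 566.02 -242.82  232.4 ]
plate centre tool [-15.07  34.83   1.26] world [ 565.58 -241.3   232.4 ]
axis world yaw -74.12058403252482 pitch -0.14470365969500187
jaw axis world z 0.0019440552280587942
```

Level now (pitch -0.1°, yaw within 0.4° of the mixer). It needs to go about (3.4, -13) mm in world xy, then descend 121 mm.

```bash
cat >> h.py <<'E'
def wshift(d):
    s=r.sense();T=Ro.from_euler('xyz',s['tcp_rot']);print('pose',np.array(s['eef_pos']),np.degrees(s['tcp_rot']),'tool shift cm',T.inv().apply(d)/10)
E
python3 -c "
from h import *
wshift([3.4,-13.1,0]);wshift([0,0,-100])"
```

```text
pose [ 565.95 -247.56  269.89] [-89.88 -14.27 -74.21] tool shift cm [ 1.31  0.33 -0.03]
pose [ 565.95 -247.56  269.89] [-89.88 -14.27 -74.21] tool shift cm [-2.47  9.69 -0.02]
```

>>> apply_moves --plan "0.4 0.1 0 0 0.1 0 1; 0.5 0.1 0 0 0.2 0 1; 0.4 0.1 0 0 0 0 1; 0 0 0 0 0 0 1; -0.2 0.7 0 0 0 0 1; -0.3 1.2 0 0 0 0 1; -0.3 1.2 0 0 0 0 1; -0.2 0.8 0 0 0 0 1; 0 0 0 0 0 0 1; 0 0 0 0 0 0 1"

```text
clock: 10.05
eef_pos: [569.2, -262.1, 224.6]
tcp_rot: [-1.569, -0.247, -1.302]
contact_force: [0.0, -0.1, -4.5]
opening: 0.137
```

Run:
```python
from h import *
carrier('pics/w6.png')
a=cv2.imread('pics/w6.png');b=r.grab_frame('side')[200:400,220:460]
b=cv2.resize(b,None,fx=1.6667,fy=1.6667)
c=np.zeros((400,800,3),np.uint8);c[:,:400]=a[:,120:520];c[:333,400:]=b
cv2.imwrite('pics/c6.png',c)
```

```text
pose 10.05 [ 569.16 -262.11  224.56] [-89.92 -14.14 -74.61] [ 0.04 -0.06 -4.52]
edges rows [ 0.5 21.5 94.5] tool [[-114.21705012072408, 8.927361406129705], [-106.79149440062625, 10.776270454667753], [-77.06084977448545, 18.1789834555766]] tilt 13.981910645518427 yaw off 0.012275828453400547
plate centre tool [-13.64  33.97   1.13] world [ 568.99 -257.05  188.29]
plate centre tool [-14.96  33.64   1.13] world [ 568.62 -255.74  188.28]
axis world yaw -74.5819289727865 pitch 0.1607951523527994
jaw axis world z 0.0013560380660671556
```

View pics/c6.png

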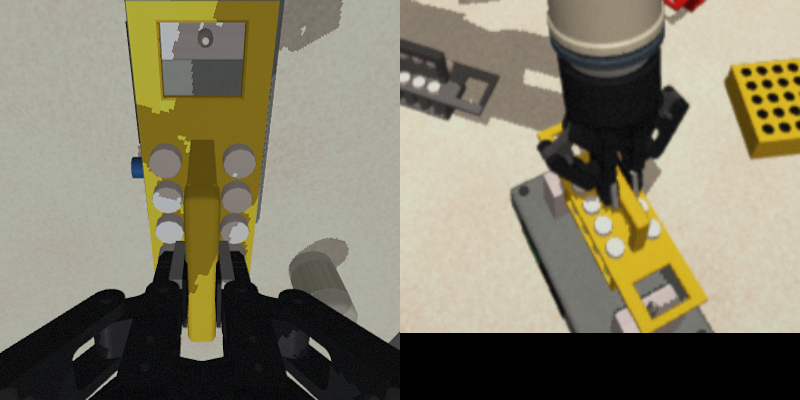

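The wrist view shows the near pin's tip at about (325,38) inside the hole (edges at rows 21-95). The side view shows the far hole over its upright.

Run:
```python
from h import *
s=r.sense()
print('pin',ray('wrist',(325,40),133,s),'expected',569-21.3,-254.4+77.1)
print('far hole centre px in side', proj('side',[568.8+21.3,-256-77.1,188]),'pin tip',proj('side',[590.3,-331.5,133]),'near',proj('wrist',[547.7,-177.3,133],s))
wshift([0,0,-40]);wshift([0,-1,0])
```

```text
pin [ 548.93 -176.63  133.  ] expected 547.7 -177.3
far hole centre px in side [376.22 373.04] pin tip [371.6 383.1] near [322.71  40.59]
pose [ 569.28 -262.19  225.  ] [-89.89 -14.16 -74.62] tool shift cm [-0.98  3.88 -0.01]
pose [ 569.28 -262.19  225.  ] [-89.89 -14.16 -74.62] tool shift cm [ 0.09  0.02 -0.03]
```

>>> apply_moves --plan "-0.2 0 0.1 0 0 0 1; -0.3 1.1 0 0 0 0 1; -0.3 1.2 0 0 0 0 1; -0.3 1.2 0 0 0 0 1; -0.2 0.9 0 0 0 0 1; -0.1 0.4 0 0 0 0 1; 0 0 0 0 0 0 1; 0 0 0 0 0 0 1"

```text
clock: 10.95
eef_pos: [570.2, -259.9, 170.7]
tcp_rot: [-1.569, -0.247, -1.302]
contact_force: [0.5, 0.2, -4.5]
opening: 0.145
```

Run:
```python
from h import *
carrier('pics/w7.png')
```

```text
pose 10.95 [ 570.19 -259.93  170.69] [-89.87 -14.17 -74.62] [ 0.49  0.24 -4.46]
edges rows [21.5 94.5] tool [[-106.8651381584764, 11.163249210735131], [-77.06057298316232, 18.351067070208046]] tilt 13.558830595441737 yaw off -0.04713660169402692
plate centre tool [-13.54  33.67   1.09] world [ 570.02 -254.91  134.73]
plate centre tool [-14.84  33.36   1.09] world [ 569.66 -253.62  134.72]
axis world yaw -74.63553212681012 pitch 0.6124869071059715
jaw axis world z 0.0022215627089909318
```

>>> apply_moves --plan "-0.1 0.5 0 0 0 0 1; -0.1 0.5 0 0 0 0 1; -0.1 0.5 0 0 0 0 1; -0.1 0.3 0 0 0 0 1; 0 0 0 0 0 0 1; 0 0 0 0 0 0 1"

```text
clock: 11.6
eef_pos: [571.1, -260.8, 151.9]
tcp_rot: [-1.567, -0.249, -1.303]
contact_force: [-0.4, -1.3, -4.1]
opening: 0.139
```

>>> apply_moves --plan "0 0.2 0 0 0 0 1; 0 0.1 0 0 0 0 1; 0 0.1 0 0 0 0 1; 0 0 0 0 0 0 1; 0 0 0 0 0 0 1"

```text
clock: 12.1
eef_pos: [571.7, -261.9, 148.1]
tcp_rot: [-1.566, -0.249, -1.303]
contact_force: [-0.8, -0.1, -3.1]
opening: 0.139
```

>>> apply_moves --plan "0 0.1 0 0 0 0 1; 0 0 0 0 0 0 1; 0 0.1 0 0 0 0 1; 0 0 0 0 0 0 1"

```text
clock: 12.5
eef_pos: [572.4, -262.3, 147.2]
tcp_rot: [-1.565, -0.25, -1.303]
contact_force: [-1.5, 0.2, -2.1]
opening: 0.138
```

>>> apply_moves --plan "0 0.1 0 0 0 0 1; 0 0.1 0 0 0 0 1; 0 0.1 0 0 0 0 1; 0 0 0 0 0 0 1"

```text
clock: 12.9
eef_pos: [572.7, -262.4, 147.3]
tcp_rot: [-1.564, -0.25, -1.304]
contact_force: [-1.6, -0.4, -1.3]
opening: 0.138
```

Run:
```python
from h import *
carrier('pics/w8.png')
a=cv2.imread('pics/w8.png');b=r.grab_frame('side')[200:400,220:460]
b=cv2.resize(b,None,fx=1.6667,fy=1.6667)
c=np.zeros((400,800,3),np.uint8);c[:,:400]=a[:,120:520];c[:333,400:]=b
cv2.imwrite('pics/c8.png',c)
```

```text
pose 12.9 [ 572.68 -262.37  147.25] [-89.63 -14.33 -74.7 ] [-1.58 -0.37 -1.25]
edges rows [20.5 94.5] tool [[-107.09282332419812, 10.344730708372623], [-77.0649861008998, 18.12618275591089]] tilt 14.52812070017842 yaw off 0.06702408960479728
plate centre tool [-14.16  34.43   0.87] world [ 572.36 -257.06  110.4 ]
plate centre tool [-15.11  34.18   0.87] world [ 572.1  -256.12  110.4 ]
axis world yaw -74.5378009204225 pitch -0.2022489118927782
jaw axis world z 0.0062369605677462525
```

View pics/c8.png

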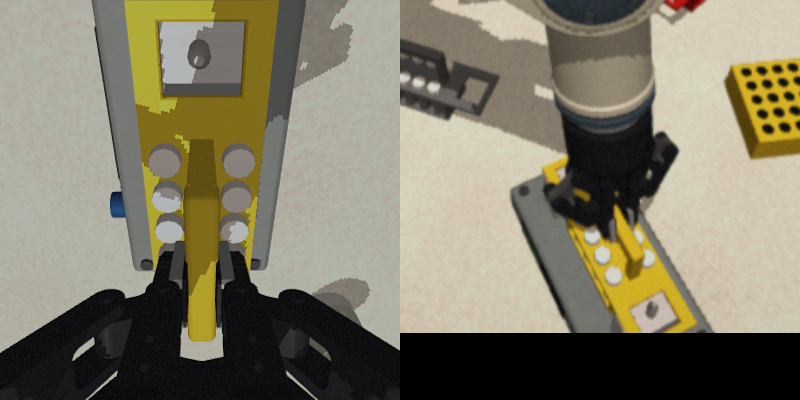

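Both pins stand in their holes (near pin at (319,55) in the full frame, far pin visible in the side view). The plate top measures z 110.4 against 111 expected, and it is level, so I release.

>>> apply_moves --plan "0 0 0 0 0 0 0.9; 0 0 0 0 0 0 0.7; 0 0 0 0 0 0 0.4; 0 0 0 0 0 0 0.1; 0 0 0 0 0 0 0; 0 0 0 0 0 0 0; 0 0 0 0 0 0 0; 0 0 0 0 0 0 0"

```text
clock: 13.8
eef_pos: [574.5, -263.3, 147.5]
tcp_rot: [-1.561, -0.252, -1.304]
contact_force: [0.2, -0.1, -0.3]
opening: 1.003
```

>>> apply_moves --plan "0 -0.5 0 0 0 0 0; 0 -1.5 0 0 0 0 0; 0 -2 0 0 0 0 0; 0 -2.5 0 0 0 0 0; 0 -2.5 0 0 0 0 0; 0 -2.5 0 0 0 0 0; 0 -1.5 0 0 0 0 0; 0 0 0 0 0 0 0; 0 0 0 0 0 0 0; 0 0 0 0 0 0 0"

```text
clock: 14.8
eef_pos: [564.0, -229.3, 285.9]
tcp_rot: [-1.557, -0.253, -1.304]
contact_force: [-0.1, -0.8, -0.0]
opening: 1.004
```

Run:
```python
from h import *
s=r.sense();print(s['clock'],s['eef_pos'],s['contact_force'],s['opening'])
a=r.grab_frame('wrist');b=r.grab_frame('side')[200:400,220:460]
b=cv2.resize(b,None,fx=1.6667,fy=1.6667)
c=np.zeros((400,800,3),np.uint8);c[:,:400]=a[:,120:520];c[:333,400:]=b
cv2.imwrite('pics/c9.png',c)
# bystanders in the top view before/after
t=r.grab_frame('top');d=cv2.absdiff(t,cv2.imread('pics/top0.png')).max(2)
print('change short',d[222:260,250:322].mean(),'tub',d[160:212,162:216].mean())
m=cv2.inRange(cv2.cvtColor(a,cv2.COLOR_BGR2HSV),(18,110,50),(36,255,255))
cs=cv2.findContours(m,cv2.RETR_EXTERNAL,cv2.CHAIN_APPROX_NONE)[0];k=max(cs,key=cv2.contourArea)
print(cv2.minAreaRect(np.array([ray('wrist',p,111,s)[:2] for p in k[:,0]],np.float32)))
```

```text
14.8 [ 564.02 -229.32  285.89] [-0.1  -0.85 -0.04] 1.0041636895291293
change short 11.357456140350877 tub 9.897792022792023
((572.5569458007812, -256.64141845703125), (64.14661407470703, 207.4154815673828), 15.529783248901367)
```

View pics/c9.png

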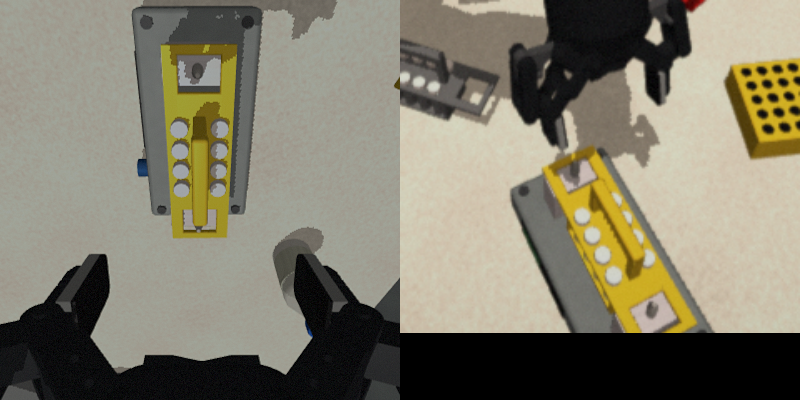

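Run:
```python
from h import *
for im in(cv2.imread('pics/top0.png'),r.grab_frame('top')):
    m=cv2.inRange(cv2.cvtColor(im,cv2.COLOR_BGR2HSV),(18,110,60),(36,255,255))[222:262,245:325]
    g=cv2.cvtColor(im,cv2.COLOR_BGR2HSV)[160:215,160:218]
    t=cv2.inRange(g,(100,0,120),(130,60,255))
    print('short',cv2.boundingRect(m),'tub',cv2.boundingRect(t))
print(r.sense()['contact_force'],r.sign_off())
```

```text
short (13, 8, 57, 24) tub (10, 7, 40, 40)
short (13, 8, 57, 24) tub (17, 8, 33, 39)
the job is handed in; nothing more can be done
[ 0.52 -0.25 -0.57] None
```

The long carrier is hanging on the bench mixer with both pins through its ear holes, and I have handed the job in. It took about 15 s of robot time.

- **What happened on the way:** the carrier swung about 14° in the grip while being carried. I tightened the grip, tilted the tool to level it, and lowered it until the force showed it resting on the uprights. Then I opened the gripper and backed away.
- **Final position:** the wrist and side pictures show both pins in their holes. The plate top came out at 110.4 mm before release, against 111 mm expected. Afterwards its outline, taken at the 111 mm plane, measured 207 x 64 mm and lined up with the mixer to about 0.1°. The carrier sits about 4 mm off the mixer's centre, inside the play of the holes. The force on the tool was about zero.
- **Bystanders:** the short carrier's outline in the top view is unchanged. The tub check disagreed slightly: its lid mask shrank by 7 pixels on the left and 1 at the top, while its right and bottom edges stayed put. I take this for a changed shadow, because the arm did not go near the tub at low height, but I did not check further.

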